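# Craft caddy: fold back the handle, turn the square pot to the front and hold it

## Task

Make the craft caddy ready for a child to pick from the square pot: swing its carry handle over to the back until it snaps home behind its catches and stays there, then grip the round wooden knob in the middle and turn the carousel until the square pot stands squarely at the caddy's front, over the pencil ledge. Finish while still gripping the knob, holding the carousel still there: do not let go at the end. Leave the toys around the caddy and the pencil on its ledge where they are.

Things in the scene. Friction and masses are not known exactly. Their poses are not given: they have to be found in the camera images.
- caddy: Craft caddy, fixed: beech base board 260 x 280 x 15 mm, two upright side cheeks (tops 92 mm above the table, outer faces 268 mm apart) carrying the handle, the carousel between them. Origin on the table straight under the carousel axis; x points to the caddy's BACK (where the handle rests), -x to its FRONT (pencil ledge, roughly towards the robot), y to the left, z up. Yaw within 0.4 rad of 0.
- ledge_mid (a point): Middle of the pencil ledge along the front edge of the base board, on the board's top (15 mm up), 120 mm in front of the carousel axis. A loose pencil lies in its groove.
- carry_handle (a joint): Angle a of the carry handle: 0 = upright, positive = swung to the back. It pivots 60 mm above the table, straight above the caddy's origin, about the caddy's y. Starts within 0.45 of upright; stiff (0.22 N m), stays where left. Near the back the arms ride over two sprung ball catches (met at 1.19; about 4 N at the grip takes them over) and past 1.30 snap home onto rest pegs at 1.40, the end stop.
- handle_grip (a point): Middle of the handle's round beech grip, on its axis: diameter 22 mm, 212 mm long, parallel to the caddy's y, between two steel arms 10 mm thick. 150 mm from the pivot line: 150*sin(a) mm behind the caddy's origin and 60+150*cos(a) mm above the table (210 mm when upright, straight over the knob; 85 mm when home).
- carousel (a joint): Angle of the carousel, a disc (200 mm across, top 33 mm above the table) with five fixed pots. It turns endlessly and easily either way about the vertical through the caddy's origin and soon stops when let go. 0 or 6.283 (any whole turn) = square pot squarely at the front; grows anticlockwise seen from above; starts between 0.8 and 5.48.
- knob_mid (a point): Centre of the turning knob on top of the carousel's centre post, on the axis: a plain round upright beech cylinder, diameter 38 mm, 32 mm tall, from 130 to 162 mm above the table (this point 146 mm). It turns with the carousel and is free from above once the handle is swung back. Nothing in the pots stands higher than 112 mm.
- square_pot (a point): Centre (half-way up, 68 mm above the table) of the square pot: open, 52 x 52 mm outside, 70 mm tall, its centre 62 mm from the carousel axis. The four others, evenly spaced on the same circle and equally tall, are round (54 mm across); all are of the same pale ash, rims 103 mm above the table.
- pencil: Bystander, to be left alone: a thick plain pencil (diameter 12 mm, 130 mm long) lying in the groove of the ledge; origin at the middle of its underside.
- red_ring: Bystander, to be left alone: a red wooden ring (diameter 90 mm, 22 mm tall) lying left of the caddy; origin at the middle of its underside.
- blue_ring: Bystander, to be left alone: a blue wooden ring (diameter 76 mm, 22 mm tall) lying right of the caddy; origin at the middle of its underside.
- square_frame: Bystander, to be left alone: a hollow square beech frame (95 mm, 30 mm tall) lying left of the caddy; origin at the middle of its underside.
- cone: Bystander, to be left alone: a yellow cone (base 64 mm, 87 mm tall) standing right of the caddy; origin at the middle of its underside.
- cylinder: Bystander, to be left alone: a small natural cylinder (diameter 36 mm, 45 mm tall) standing left of and behind the caddy; origin at the middle of its underside.
- ash_block: Bystander, to be left alone: a plain ash block (30 x 60 x 30 mm) lying right of and behind the caddy; origin at the middle of its underside.

How it is judged:
On the way, in this order (a step that is already met when the one before it is completed fails the run):
1. the carry handle is swung to the back and seated behind its catches (value of joint carry_handle above 1.36 rad), for 0.2 s.
2. the square pot stands squarely at the front, the carousel at rest, the fingers gripping the knob (y of square_pot in the frame of caddy between -0.01 and 0.01 m and x of square_pot in the frame of caddy below -0.05 m and velocity of joint carousel between -0.08 and 0.08 rad/s and contact force between the fingers and carousel above 3 N and distance between the grasp point and knob_mid below 0.03 m), for 0.5 s.
At the end, for the whole second after the job is handed in: Through the last second: handle seated at the back (angle above 1.36), centre of the square pot within 10 mm of the caddy's middle line on its front side, carousel at rest (under 0.08 rad/s), and the fingers round the knob (grasp point within 30 mm of its centre), pressing over 3 N (all of step 2 and value of joint carry_handle above 1.36 rad); the arm keeps its last pose, push and grip.
It fails at once if a bystander (pencil, rings, frame, cone, cylinder, block) is moved more than 30 mm (distance of any of pencil, red_ring, blue_ring, square_frame, cone, cylinder, ash_block from where it was at the start of the episode above 0.03 m).
It also fails if it takes over 72 s, if anything falls off the work surface, if the arm or the gripper's body presses on something with over 40 N, if the wrist force passes 120 N, or if a joint passes its speed limit or range.

## Robot

A 6-joint arm with a two-finger parallel gripper is mounted at the origin on the work surface. World frame = base frame: x ahead of the robot, y to its left, z up, the work surface at z = 0. Lengths are in m, angles in rad, forces in N, time in s.
With the tool pointing down it reaches from about 0.3 to 0.85 m from the base axis. Payload 5.4 kg.
Tool frame: the origin (TCP) lies at the very end of the fingers, on their centre line; the grasp point (between the pads) lies 19 mm behind it (ctrl.grasp_offset is the distance from the TCP to the grasp point, in m); z points along the fingers, y is the direction in which the jaws open and shut (so a half turn about z gives the same grasp; the last joint's range is limited). The gripper opens to 85 mm and grips with 20 to 120 N. Pads are 22 mm wide; open, the fingers measure 114 mm over their backs; the gripper's body (76 mm by 85 mm) begins 54 mm behind the grasp point. The pads swing forward as they close: fully open they stand 13 mm farther back than shut.
Start: joints at [1.067, 0.158, 1.597, -0, 1.386, -0.21], TCP at [0.167, 0.55, 0.231] pointing down, gripper open.
Joint ranges: [-2.91, 2.91], [-0.94, 2.29], [0.18, 2.7], [-1.29, 4.43], [0.17, 2.64], [-3, 3]. Speed limits (rad/s): [2.57, 2.57, 3.14, 3.14, 3.14, 3.14].

## Interface

Orientations are given as a rotation vector (axis times angle).
In Python, from plant import ctrl, eyes gives the robot as it stands. The module is installed in compiled form; this text tells all that it offers. Calls block until the motion is done:
- ctrl.goto(position, orientation): joint-space move of the TCP to a pose.
- ctrl.servo_line(position, ori=None, vel=0.15): straight line of the TCP; ori=None keeps the orientation; vel is the mean speed in m/s.
- ctrl.set_joints(angles): joint-space move.
- ctrl.open_jaws() and ctrl.grasp(): open the fingers fully, or close them until they stop; the grip force is fixed at half the most.
- ctrl.hold(seconds).
- ctrl.solve_ik(position, orientation): joint angles nearest the present ones, or None.
- ctrl.read_state(): the state.
- eyes.grab_frame(name): name is "side" or "top" or "wrist"; returns a dict with "image" (420x560x3 uint8, red, green, blue), "K" (3x3 intrinsics, pixels), "k1" (the pictures are not rectified: a ray, as slopes to the right and down, at radius r is drawn at 1 + k1 r^2 times it, then the intrinsics apply), "origin" and "attitude" of the camera in the world; the wrist camera has in their place "tool_from_camera" (4x4, takes a point from camera to tool coordinates, whose origin is the TCP and whose axes are the flange's). Camera axes: x right, y up, looking along -z (the intrinsics and any distortion apply to the point x, -y, -z); pixel columns grow to the right and rows downward; lengths in m; the calibration is good to about 2 mm. A picture is of the moment at which its call begins: read the wrist's pose just before it. There is no depth.
A pose or a line that the arm cannot do raises ctrl.IKError and nothing moves.
- ctrl.job_done(): hands the job in, once; it reports no verdict.
The state is a dict: "time_s": time; "qpos": joint angles; "qvel": joint speeds; "tau": joint torques, N m; "eef_pos": TCP position; "eef_rot": TCP orientation; "force": force on the tool from outside, world axes, zero at the start; "ft_torque": the same for the moment, N m; "width": opening from 0.0 (shut) to 1.0 (fully open).
Only numpy, scipy, OpenCV 4.12 (cv2) and the standard library are available. Lean on these libraries where they do the work, as an engineer would, in place of code of your own. Each camera call takes 0.05 s, during which the arm holds its last target.

## Working session

There is one attempt and no reset: what is moved stays moved. The work goes in short steps, each a Python script; the robot and the scene stay as the last script left them, time stands still between calls to the robot, and variables do not carry over. Pictures are saved under pics/ and viewed, and the job is handed in when it is done.

```bash
mkdir -p pics; ls; python3 - <<'E'
from plant import ctrl, eyes
import cv2
for n in ("side","top","wrist"):
    f=eyes.grab_frame(n); cv2.imwrite(f"pics/a_{n}.png",f["image"][:,:,::-1])
    print(n,f["K"],f["k1"],f.get("origin"),f.get("attitude"),f.get("tool_from_camera"))
s=ctrl.read_state(); print(s)
print(ctrl.grasp_offset)
E
```

```text
pics
side [[436.96112517   0.         274.5695874 ]
 [  0.         436.96112517 212.50171863]
 [  0.           0.           1.        ]] -0.019989768833318742 [0.33505641 0.54407928 0.82314835] [ 0.18922718 -0.91870958 -2.58465007] None
top [[428.43489035   0.         274.9790957 ]
 [  0.         428.43489035 201.30934676]
 [  0.           0.           1.        ]] -0.02625640254231934 [0.44924453 0.05502402 0.99499525] [ 0.08766069 -0.13668419 -1.54083372] None
wrist [[320.01675364   0.         285.98021223]
 [  0.         320.01675364 205.61175593]
 [  0.           0.           1.        ]] -0.012906881195339495 None None [[ 8.78704252e-04  9.66499934e-01  2.56665359e-01  6.46038624e-02]
 [ 9.99999098e-01 -5.88604583e-04 -1.20708603e-03  7.73939347e-05]
 [-1.01557416e-03  2.56666188e-01 -9.66499579e-01 -1.42729770e-01]
 [ 0.00000000e+00  0.00000000e+00  0.00000000e+00  1.00000000e+00]]
{'time_s': 0.15, 'qpos': array([ 1.06690482e+00,  1.58910374e-01,  1.59791565e+00, -1.26040101e-05,
        1.38617871e+00, -2.10099776e-01]), 'qvel': array([-0.00113397, -0.00350347, -0.00683071, -0.00049323, -0.00066456,
        0.00101213]), 'tau': array([ 5.83518740e-04, -3.96374667e+01, -3.31785536e+01, -2.55948316e-04,
        5.34843522e-03, -2.40097836e-05]), 'eef_pos': array([0.1663144 , 0.54995667, 0.23055333]), 'eef_rot': array([-4.59754834e-01, -3.10728147e+00,  2.08473205e-03]), 'force': array([-0.37875443,  0.93403404,  0.39528855]), 'ft_torque': array([-0.01933178, -0.09858485, -0.00940889]), 'width': 1.000446138840892}
0.0187
```

View pics/a_side.png

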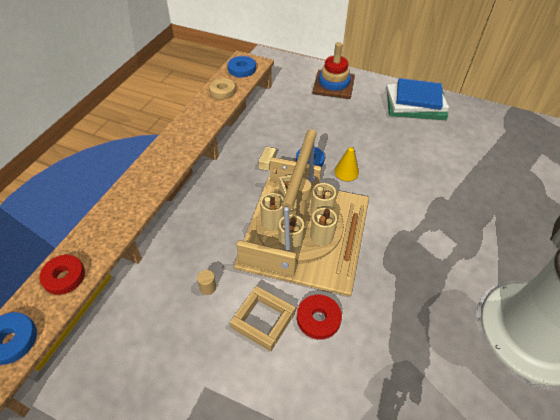

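View pics/a_top.png

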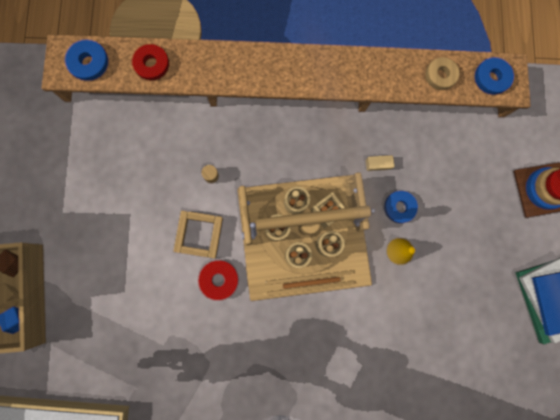

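View pics/a_wrist.png

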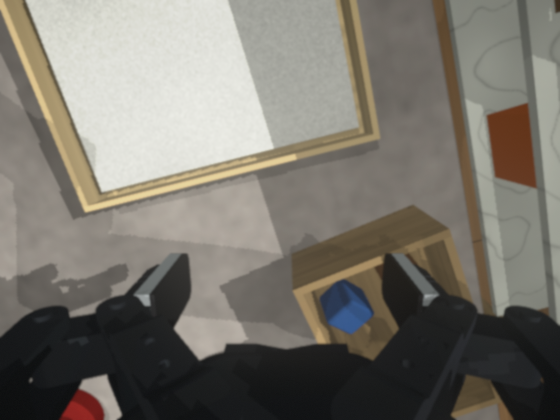

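The side and top views show the caddy at about (305,235) and (308,238), with the handle nearly upright across it. The square pot seems to be at about (329,208) in the top view, so I'll zoom in to confirm.

```bash
python3 - <<'E'
import cv2
a=cv2.imread("pics/a_top.png")[160:310,225:425]; cv2.imwrite("pics/b_top.png",cv2.resize(a,None,fx=4,fy=4,interpolation=cv2.INTER_CUBIC))
a=cv2.imread("pics/a_side.png")[120:300,220:400]; cv2.imwrite("pics/b_side.png",cv2.resize(a,None,fx=3.3,fy=3.3,interpolation=cv2.INTER_CUBIC))
E
```

```text
(no output)
```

View pics/b_top.png

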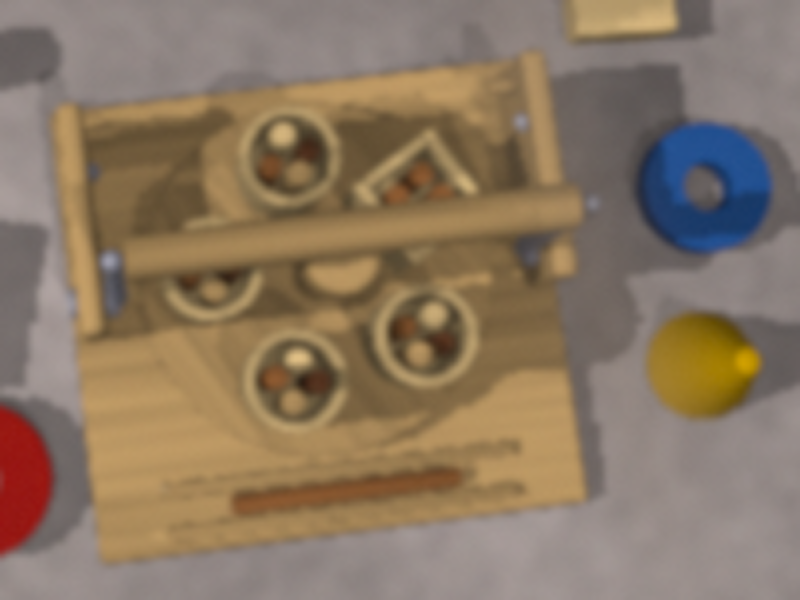

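View pics/b_side.png

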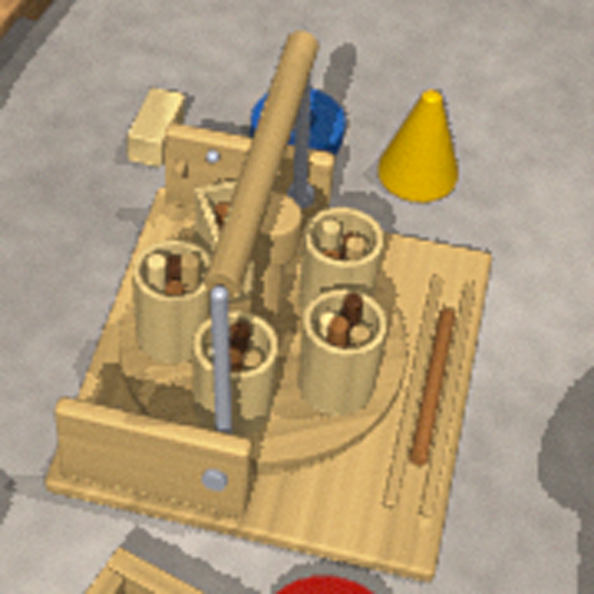

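The square pot is at crop (417,190), at the back right. The four round rims are at crop (290,157), (295,380), (425,337) and (212,273). The board's front corners are at crop (103,562) and (590,500), and the grip ends are at (127,257) and (583,206). Next I'll cast rays through these.

```bash
cat > h.py <<'E'
import numpy as np, cv2
from scipy.spatial.transform import Rotation as R
from scipy.optimize import least_squares
def ray(f,px,state=None):
    K=np.array(f["K"]); k1=f["k1"]
    x,y=cv2.undistortPoints(np.array([[px]],float),K,np.array([k1,0,0,0,0.]))[0,0]
    d=np.array([x,-y,-1.])
    if "origin" in f and f["origin"] is not None:
        o=np.array(f["origin"]); A=R.from_rotvec(f["attitude"]).as_matrix()
    else:
        T=np.eye(4);T[:3,:3]=R.from_rotvec(state["eef_rot"]).as_matrix();T[:3,3]=state["eef_pos"]
        M=T@np.array(f["tool_from_camera"]); o=M[:3,3];A=M[:3,:3]
    return o,A@d
def onplane(f,px,z,state=None):
    o,d=ray(f,px,state); return o+d*(z-o[2])/d[2]
def two(r1,r2):
    (o1,d1),(o2,d2)=r1,r2
    t=np.linalg.lstsq(np.c_[d1,-d2],o2-o1,rcond=None)[0]
    a=o1+d1*t[0];b=o2+d2*t[1]; return (a+b)/2,np.linalg.norm(a-b)
E
python3 - <<'E'
from h import *
from plant import ctrl,eyes
t=eyes.grab_frame("top");s=eyes.grab_frame("side")
T=lambda u,v:(225+(u+.5)/4-.5,160+(v+.5)/4-.5)
S=lambda u,v:(220+(u+.5)/3.3-.5,120+(v+.5)/3.3-.5)
fl=onplane(t,T(103,562),.015);fr=onplane(t,T(590,500),.015)
print("front",fl,fr,np.linalg.norm(fl-fr))
d=(fl-fr);yaw=np.arctan2(-d[0],d[1]);print("yaw",yaw)
P=np.array([onplane(t,T(*p),.103)[:2] for p in [(290,157),(212,273),(295,380),(425,337)]])
Ps=np.array([onplane(s,S(*p),.103)[:2] for p in [(175,270),(237,345),(345,318),(343,238)]])
k=np.arange(1,5)
for Q in (P,Ps):
  # square pot first, then anticlockwise
  f=lambda v:(v[:2]+.062*np.c_[np.cos(v[2]+k*2*np.pi/5),np.sin(v[2]+k*2*np.pi/5)]-Q).ravel()
  r=least_squares(f,[Q[:,0].mean(),Q[:,1].mean(),-.7]);print("centre",r.x,"res mm",(r.fun*1000).round(1))
c=(fl+fr)/2; print("origin from board?", c[:2]+np.array([np.cos(yaw),np.sin(yaw)])*.14, "sq top",onplane(t,T(417,190),.103))
for n,a,b in (("R",(583,206),(303,40)),("L",(127,257),(220,285))):
  print(n,two(ray(t,T(*a)),ray(s,S(*b))))
print("pencil ends",onplane(t,T(233,503),.02),onplane(t,T(470,475),.02))
E
```

```text
front [0.36628787 0.07556782 0.015     ] [ 0.40651865 -0.19935945  0.015     ] 0.2778552084854791
yaw 0.14530117622742844
centre [ 0.52663962 -0.039407   -0.90001678] res mm [-0.2  0.2  1.4  0.8 -1.3 -0.2  0.2 -0.9]
centre [ 0.52790426 -0.04033598 -0.89065213] res mm [ 0.6  0.7  0.4 -0.5 -1.4  1.8  0.3 -2. ]
origin from board? [ 0.52492799 -0.04162515] sq top [ 0.56936436 -0.08543878  0.103     ]
R (array([ 0.55036441, -0.145755  ,  0.21150994]), np.float64(0.0018060274896969308))
L (array([0.52032685, 0.06498286, 0.21048384]), np.float64(0.0005942001920453191))
pencil ends [0.40069959 0.00378541 0.02      ] [ 0.41919561 -0.12974379  0.02      ]
```

The measurements agree:

| Quantity | Value | Check |
|---|---|---|
| Caddy axis | (0.527, -0.040) | two views within about 2 mm |
| Caddy yaw | about 0.142 rad | front edge 278 mm against 280 mm |
| Handle grip length | 213 mm | 212 mm given |
| Handle grip height | 211 mm | 210 mm given |
| Handle angle | about 0.055 rad | within the 0.45 start range |
| Carousel angle | about 2.10 rad | within the 0.8–5.48 start range |

The carousel needs a turn of about -2.10 rad. First I'll push the handle with the closed fingers.

```bash
cat >> h.py <<'E'
C=np.array([.527,-.040]); YAW=.142
ux=np.array([np.cos(YAW),np.sin(YAW)]);uy=np.array([-ux[1],ux[0]])
def W(x,y,z): return np.r_[C+ux*x+uy*y,z]
def ori(dyaw=0):
    a=YAW+dyaw; y=np.array([-np.sin(a),np.cos(a),0]);z=np.array([0,0,-1.])
    return R.from_matrix(np.c_[np.cross(y,z),y,z]).as_rotvec()
E
python3 - <<'E'
from h import *
from plant import ctrl,eyes
def st(l):
    s=ctrl.read_state();print(l,round(s["time_s"],2),s["eef_pos"].round(4),s["force"].round(1),s["qpos"].round(2),round(s["width"],2))
ctrl.grasp();st("shut")
ctrl.goto(W(-.06,0,.27),ori());st("above")
ctrl.servo_line(W(-.05,0,.180),vel=.12);st("down")
ctrl.servo_line(W(.045,0,.178),vel=.06);st("p1")
ctrl.servo_line(W(.09,0,.147),vel=.06);st("p2")
for n in("side","top"):
    cv2.imwrite(f"pics/c_{n}.png",eyes.grab_frame(n)["image"][:,:,::-1])
E
```

```text
shut 1.02 [0.1665 0.5504 0.2313] [-0.6  0.4  0.1] [ 1.07  0.16  1.6   0.    1.39 -0.21] 0.0
above 3.41 [ 0.4677 -0.0479  0.27  ] [0.3 0.8 0.4] [-0.36 -0.15  1.83  0.    1.46 -2.07] 0.0
down 4.32 [ 0.478  -0.0472  0.1808] [-0.4 -0.3  0.2] [-0.35 -0.05  1.91  0.    1.27 -2.06] -0.0
p1 6.05 [ 0.5717 -0.0337  0.1783] [-0.7  0.3  0.5] [-0.27  0.2   1.66  0.    1.28 -1.98] 0.0
p2 7.11 [ 0.6161 -0.0273  0.1472] [-0.9 -0.6 -0.9] [-0.24  0.34  1.56  0.    1.25 -1.95] -0.0
```

```bash
python3 - <<'E'
import cv2,numpy as np
a=cv2.imread("pics/c_top.png")[120:310,225:425]; b=cv2.imread("pics/c_side.png")[100:290,200:400]
cv2.imwrite("pics/d.png",cv2.resize(np.hstack([a,b]),None,fx=2,fy=2,interpolation=cv2.INTER_CUBIC))
E
```

```text
(no output)
```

View pics/d.png

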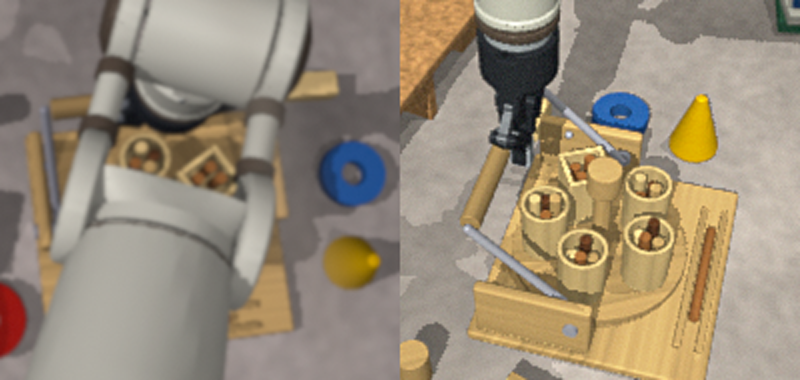

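The side view (right half) shows the grip pushed about halfway back, with the fingers in front of it at about (515,150). The arm hides it from the top camera. Next I'll press down from above and follow the arc.

```bash
python3 - <<'E'
from h import *
from plant import ctrl,eyes
def st(l):
    s=ctrl.read_state();print(l,round(s["time_s"],2),(s["eef_pos"]-np.r_[C,0]).round(4)@np.c_[np.r_[ux,0],np.r_[uy,0],[0,0,1]],s["force"].round(1));return s
ctrl.servo_line(W(.07,0,.155),vel=.1)
ctrl.servo_line(W(.07,0,.21),vel=.15)
ctrl.servo_line(W(.113,0,.21),vel=.1);st("over")
for a in (.85,.95,1.05,1.12,1.17,1.21,1.25,1.29,1.33,1.37,1.40):
    ctrl.servo_line(W(.15*np.sin(a),0,.071+.15*np.cos(a)),vel=.06); s=st(a)
for z in (.094,.092,.090,.088):
    if s["force"][2]>25: break
    ctrl.servo_line(W(.148,0,z),vel=.03); s=st(z)
cv2.imwrite("pics/e_side.png",eyes.grab_frame("side")["image"][100:290,180:400,::-1].repeat(3,0).repeat(3,1))
E
```

```text
over 8.68 [1.12359289e-01 2.00565164e-04 2.08900000e-01] [ 0.4 -0.3  0.2]
0.85 9.49 [ 1.12825952e-01 -6.81834551e-05  1.70200000e-01] [ 0.4 -0.6  0.7]
0.95 9.89 [1.21848657e-01 1.57161870e-04 1.57500000e-01] [-0.6 -0.5  0.3]
1.05 10.29 [1.29824819e-01 1.28056490e-04 1.44800000e-01] [-0.2 -0.5 -0.6]
1.12 10.62 [0.13467557 0.0001417  0.1356    ] [-0.1 -0.1 -0.5]
1.17 10.89 [1.37899974e-01 8.47987824e-05 1.28900000e-01] [-0.6  0.5  0.3]
1.21 11.14 [ 0.14089808 -0.00014178  0.1242    ] [0.8 0.2 1.4]
1.25 11.39 [1.41746641e-01 1.40971329e-04 1.17500000e-01] [-0.   0.1 -0.4]
1.29 11.64 [0.14366997 0.00016906 0.1117    ] [ 0.1  0.8 -0.2]
1.33 11.89 [1.45282175e-01 1.40607362e-04 1.06000000e-01] [-1.   0.1  0.4]
1.37 12.14 [0.14659739 0.00015461 0.1002    ] [-0.3  0.5 -0. ]
1.4 12.39 [ 1.47983303e-01 -4.35184712e-05  9.65000000e-02] [ 0.7 -0.2 -0.4]
0.094 12.64 [ 1.48082297e-01 -5.76707978e-05  9.62000000e-02] [-5.6  0.1 11.6]
0.092 12.89 [ 0.14816714 -0.00017082  0.0959    ] [-10.3   1.1  18.7]
0.09 13.14 [ 0.14826613 -0.00018497  0.0958    ] [-14.1   2.3  28.5]
```

View pics/e_side.png

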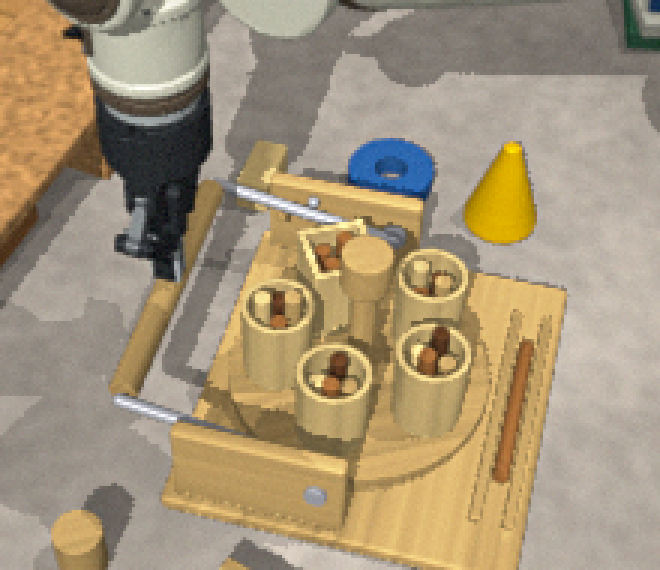

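Contact force begins at TCP height 96 mm, which is 85 + 11 mm, so the handle is on its pegs. Next I'll lift off and check with all cameras.

```bash
python3 - <<'E'
from h import *
from plant import ctrl,eyes
ctrl.servo_line(W(.148,0,.26),vel=.15)
ctrl.open_jaws()
ctrl.goto(W(-.0,0,.26),ori(-1.05));ctrl.hold(.2)
s=ctrl.read_state();print(s["time_s"],s["eef_pos"],s["qpos"].round(3),s["force"].round(1))
np.savez("ws.npz",p=s["eef_pos"],r=s["eef_rot"])
for n in("wrist","side"):
    cv2.imwrite(f"pics/f_{n}.png",eyes.grab_frame(n)["image"][:,:,::-1])
a=cv2.imread("pics/f_side.png")[100:290,180:400];cv2.imwrite("pics/f_side3.png",cv2.resize(a,None,fx=3,fy=3,interpolation=cv2.INTER_CUBIC))
E
```

```text
16.3667 [ 0.52757218 -0.04000559  0.26000886] [-0.304  0.02   1.688  0.     1.434 -0.968] [ 0.7 -0.3  0. ]
```

View pics/f_side3.png

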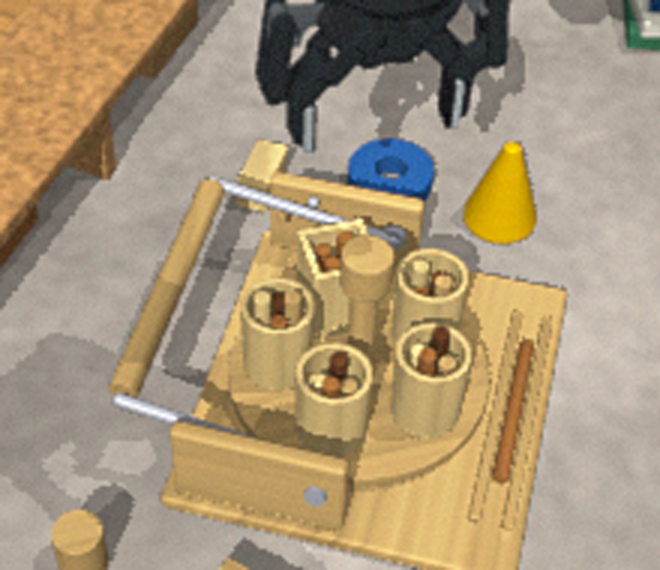

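View pics/f_wrist.png

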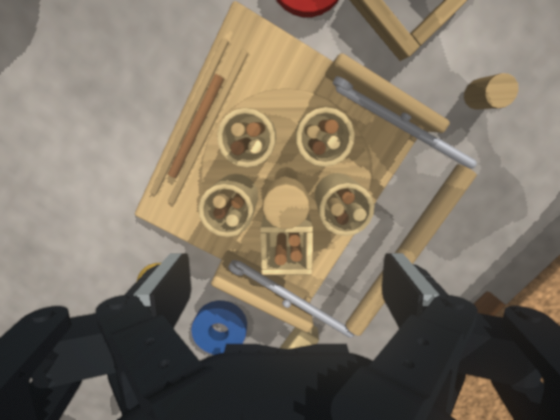

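The handle stayed home in both views. The wrist view shows the knob at (287,205), the square rim at (287,251), the round rims at (227,209), (246,137), (325,136) and (345,210), and the board's front corners at (137,214) and (235,2). I'll refine the pose from these.

```bash
python3 - <<'E'
from h import *
from plant import ctrl,eyes
d=np.load("ws.npz");s={"eef_pos":d["p"],"eef_rot":d["r"]}
w=eyes.grab_frame("wrist");sd=eyes.grab_frame("side")
print("knob",onplane(w,(287,204.5),.162,s))
a=onplane(w,(137,214.5),.015,s);b=onplane(w,(235.5,1.5),.015,s);v=b-a
print("edge",np.linalg.norm(v),"yaw",np.arctan2(-v[0],v[1]))
# pencil, inner groove ends
p=onplane(w,(172,175),.022,s)-onplane(w,(220,78),.022,s);p=-p;print("pencil yaw",np.arctan2(-p[0],p[1]))
S=lambda u,v:(180+(u+.5)/3-.5,100+(v+.5)/3-.5)
gl=two(ray(sd,S(122,385)),ray(w,(474,170),s));print("gripL",gl)
gr=two(ray(sd,S(212,185)),ray(w,(357,330),s));print("gripR",gr)
g=gl[0]-gr[0];print(np.linalg.norm(g),"yaw",np.arctan2(-g[0],g[1]))
Q=np.array([onplane(w,q,.103,s)[:2] for q in [(287,251),(345,210),(325,136),(246,137),(227,209)]])
k=np.arange(5)
f=lambda v:(v[:2]+.062*np.c_[np.cos(v[2]+k*2*np.pi/5),np.sin(v[2]+k*2*np.pi/5)]-Q).ravel()
r=least_squares(f,[.527,-.04,-.9]);print("c",r.x,(r.fun*1000).round(1))
E
```

```text
knob [ 0.52744182 -0.03783904  0.162     ]
edge 0.2742531829452451 yaw 0.15287739308195497
pencil yaw 0.1383415419627867
gripL (array([0.6578441 , 0.0870802 , 0.09748954]), np.float64(0.0012985010871586992))
gripR (array([ 0.68610298, -0.11535851,  0.0984152 ]), np.float64(0.0008645949699686992))
0.20440365300605162 yaw 0.13869600571404742
c [ 0.5276812  -0.03935081 -0.90187189] [-0.9 -0.   0.9  1.6  0.7 -0.1  0.   0.1 -0.7 -1.6]
```

The values agree: centre (0.5275, -0.039), yaw about 0.142, and turn needed about -2.10 rad. Now I'll grip the knob and turn most of the way.

```bash
python3 - <<'E'
from h import *
from plant import ctrl,eyes
def st(l):
    s=ctrl.read_state();print(l,round(s["time_s"],2),s["eef_pos"].round(4),s["force"].round(1),round(s["ft_torque"][2],2),s["qpos"].round(3),round(s["width"],3));return s
c=np.array([.5275,-.0393])
ctrl.servo_line(np.r_[c,.128],vel=.1);st("down")
ctrl.grasp();s=st("grip")
q0=s["qpos"].copy();
for d in (.1,.4,.8,1.2,1.6):
    q=q0.copy();q[5]+=d;ctrl.set_joints(q);st(d)
ctrl.hold(.2)
for n in("wrist","side"):
    cv2.imwrite(f"pics/g_{n}.png",eyes.grab_frame(n)["image"][:,:,::-1])
a=cv2.imread("pics/g_side.png")[100:290,180:400];cv2.imwrite("pics/g_side3.png",cv2.resize(a,None,fx=3,fy=3,interpolation=cv2.INTER_CUBIC))
np.save("q0.npy",q0)
E
```

```text
down 18.03 [ 0.5281 -0.0395  0.1288] [-0.3  1.4 -0. ] 0.02 [-0.303  0.144  1.825  0.     1.171 -0.966] 0.998
grip 18.54 [ 0.5271 -0.0397  0.1286] [-4.7 -1.1  5.1] -0.03 [-0.303  0.144  1.826 -0.002  1.173 -0.966] 0.428
0.1 18.79 [ 0.5271 -0.0397  0.1286] [ 0.2 -0.3  0.4] -0.02 [-0.303  0.144  1.826 -0.002  1.173 -0.868] 0.427
0.4 19.18 [ 0.5274 -0.0396  0.1286] [ 1.7  1.5 -1. ] -0.01 [-3.030e-01  1.450e-01  1.825e+00 -1.000e-03  1.172e+00 -5.710e-01] 0.429
0.8 19.65 [ 0.5278 -0.0396  0.1286] [ 5.6  1.  -2.2] -0.07 [-0.303  0.145  1.825 -0.     1.171 -0.169] 0.431
1.2 20.12 [ 0.5281 -0.0397  0.1286] [ 7.7  0.1 -3.9] -0.07 [-0.303  0.145  1.825 -0.     1.17   0.231] 0.429
1.6 20.58 [ 0.5285 -0.0399  0.1286] [ 7.9 -1.3 -4.5] -0.02 [-0.303  0.145  1.825 -0.     1.169  0.631] 0.431
```

View pics/g_side3.png

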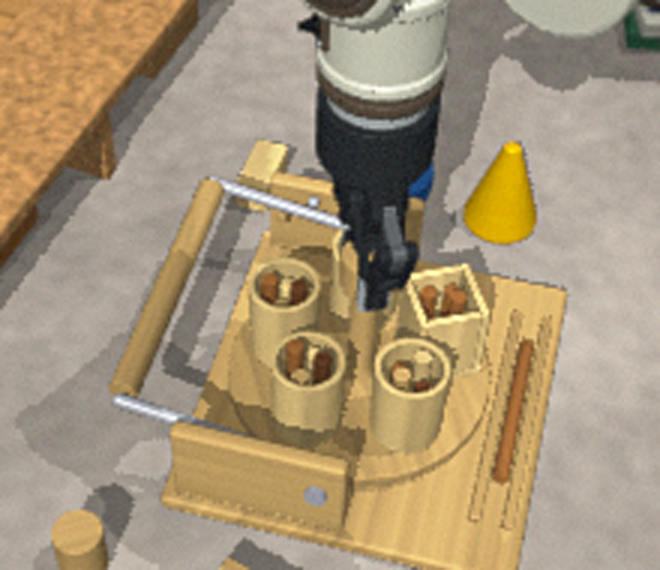

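View pics/g_wrist.png

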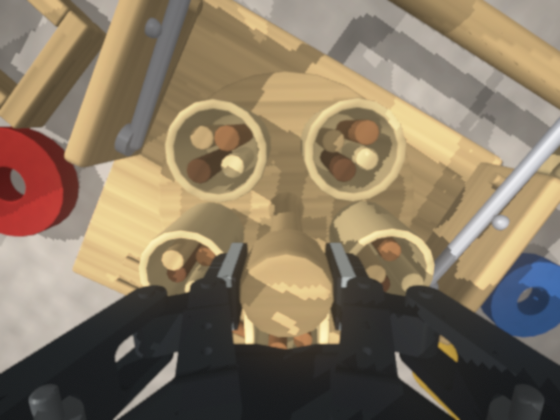

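The carousel follows the grip: the square pot is now at about (448,300) in the zoomed side view, nearing the front. I'll turn the remaining 0.5 rad and measure.

```bash
python3 - <<'E'
from h import *
from plant import ctrl,eyes
q=np.load("q0.npy");q[5]+=2.10;ctrl.set_joints(q);ctrl.hold(.5)
s=ctrl.read_state();print(s["time_s"],s["eef_pos"],s["force"].round(1),s["width"],s["qpos"].round(3))
for n in("wrist","side"):
    cv2.imwrite(f"pics/i_{n}.png",eyes.grab_frame(n)["image"][:,:,::-1])
a=cv2.imread("pics/i_side.png")[130:280,240:400];cv2.imwrite("pics/i_side4.png",cv2.resize(a,None,fx=4,fy=4,interpolation=cv2.INTER_CUBIC))
np.savez("ws2.npz",p=s["eef_pos"],r=s["eef_rot"])
E
```

```text
21.9333 [ 0.52869687 -0.04040488  0.12863283] [ 8.7 -4.1 -6.5] 0.42912083092098785 [-3.040e-01  1.450e-01  1.825e+00 -1.000e-03  1.168e+00  1.131e+00]
```

View pics/i_side4.png

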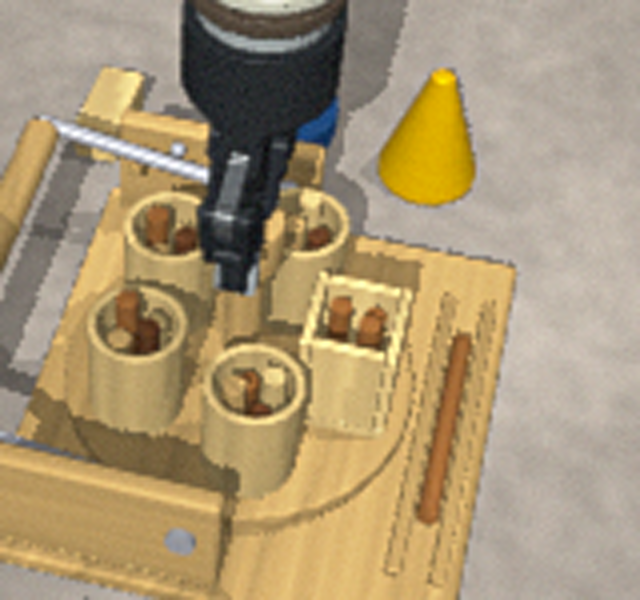

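View pics/i_wrist.png

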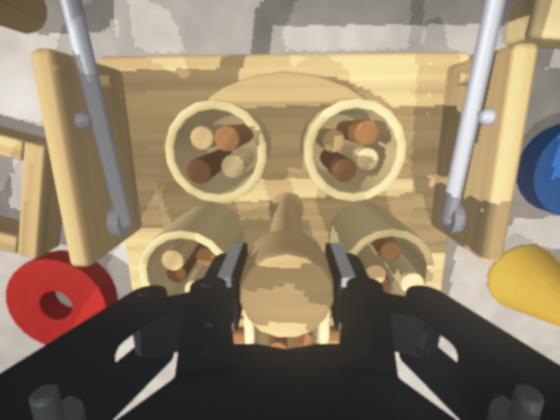

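Square pot rim corners in the zoomed side view are at about (322,270), (412,290), (388,352) and (303,336). In the wrist view the two rear round pots sit symmetrically at (216,150) and (354,150).

```bash
python3 - <<'E'
from h import *
from plant import ctrl,eyes
d=np.load("ws2.npz");s={"eef_pos":d["p"],"eef_rot":d["r"]}
w=eyes.grab_frame("wrist");sd=eyes.grab_frame("side")
S=lambda u,v:(240+(u+.5)/4-.5,130+(v+.5)/4-.5)
c=np.array([.5275,-.0393]);cf=lambda p:np.array([(p[:2]-c)@ux,(p[:2]-c)@uy])*1000
P=np.array([onplane(sd,S(*p),.103) for p in[(322,270),(412,290),(388,352),(303,336)]])
print("square centre mm",cf(P.mean(0)),"sides",[round(1000*np.linalg.norm(P[i]-P[i-1])) for i in range(4)])
v=(P[2]+P[3]-P[0]-P[1]);print("side angle",np.arctan2(v@np.r_[uy,0],v@np.r_[ux,0]))
a,b=[onplane(w,p,.103,s) for p in((216,150),(354,150))]
print("rear pots",cf(a),cf(b),"expect 50,36.4; swing",np.arctan2(*(cf(a)+cf(b))[::-1]))
A,B=[onplane(w,p,.015,s) for p in((100,57),(470,53))]; print("rear board edge yaw",np.arctan2(-(A-B)[0],(A-B)[1]))
st=ctrl.read_state();print(st["time_s"],np.abs(st["qvel"]).max().round(4),st["width"],st["eef_pos"])
E
```

```text
square centre mm [-60.23116867  -4.30059496] sides [48, 50, 46, 45]
side angle 1.5200700894969141
rear pots [51.77692233 34.97698136] [ 51.44381069 -36.96663786] expect 50,36.4; swing -0.01927335791167562
rear board edge yaw 0.1475080776623495
22.1333 0.0014 0.42675063868848656 [ 0.5286509  -0.04038078  0.12859566]
```

The two views put the pot 4 mm to the right and about 1 mm to the left of the middle line. Both are inside the 10 mm limit, the pot is at rest, and the grip is held. I'm handing in the job.

```bash
python3 - <<'E'
from plant import ctrl
ctrl.hold(.5);s=ctrl.read_state();print(s["time_s"],s["width"],s["eef_pos"]);ctrl.job_done()
E
```

```text
22.6333 0.4292676528091918 [ 0.52869222 -0.04039275  0.12862807]
the job is handed in; nothing more can be done
```

I handed in the job at 22.6 s, with the handle home at the back and the square pot at the front. The gripper is still holding the knob. No verdict was reported.

- **Handle:** I pushed it over with the shut fingers, then pressed it down along its arc. It came to a hard stop with the grip 85 mm up, its home height. It stayed there after I let go, in both the side and wrist views.
- **Carousel:** I gripped the knob about 1 mm from its centre height and turned the carousel by -2.10 rad. The arm was at rest and the fingers stayed stopped on the knob.
- **Pot position:** my two final checks disagreed slightly. The side camera put the pot 4 mm to the right of the middle line and 60 mm in front of the axis. The wrist view of the two rear pots put it about 1 mm to the left. Both are within the 10 mm limit.
- **Bystanders:** the arm's paths stayed clear of the toys and the pencil, and those visible in the last pictures look unmoved. I did not measure them again.

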